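# Clear the indexing slide and lock its section in the next hole

## Task

With the blue scraper block, sweep the four loose brass chips off the green slide bed into the grey swarf tray that surrounds it (the chips are sharp, so keep the fingers off them), then set the scraper down on the table outside the tray. Then pull up the red lock knob, slide the aluminium section along the bed to the next hole, and let the pin drop fully home in it; finish while still holding the knob with the pin home, do not let go. Leave the other things on the bench where they are.

Things in the scene. Friction and masses are not known exactly. Their poses are not given: they have to be found in the camera images.
- bed: Fixed slide: green bed 100 mm (x) by 300 mm (y), flat top 36 mm above the table, centred in a grey swarf tray 220 x 360 mm (floor 4 mm thick, rim 12 mm high). A flush steel strip along the middle of the top has four 13 mm square holes at y = -90, -30, +30, +90 mm. Origin: centre of the underside, at table level; y along the bed, z up. Position and yaw vary.
- next_hole (a point): Centre of the mouth of the next hole (y = -30 mm of the bed), on the bed's top, where the pin has to go.
- section (a joint): Travel (m) along the bed's +y of the aluminium section: 84 mm across, 70 mm along the bed, top 24.5 mm above the bed, yellow strip on its +y end. 0: at the first hole (centre at bed y = -90 mm), where it starts locked; 0.060: at the next hole; end stop 0.186. Drag 2 to 4 N, stays where left. The pin has about 2 mm play either way in a hole.
- plunger (a joint): Vertical lift (m) of the lock pin and its knob at the section's centre. 0: fully home; 0.016: fully pulled. The round-ended 9 mm pin reaches 10 mm into the bed: the section is free only when it is lifted over 10 mm; between holes it rides on the strip at 0.010. A spring presses it down, 4 N when home, 8 N fully pulled.
- knob: Red round knob on the plunger, 26 mm diameter, 34 mm tall, flat top, upright sides; its underside is 5.5 mm above the section's top when the pin is home. The body's origin lies on its axis 30 mm below the knob's underside (at the level of the bed's top when the pin is home) and rises with it.
- knob_top (a point): Centre of the red knob's flat top: 100 mm above the table when the pin is home, 116 mm when fully pulled.
- scraper: Blue scraper block with a black rubber sole, 24 mm thick (its x), 90 mm long (its y), 50 mm tall, 140 g, standing upright on the table. Origin: centre of its sole.
- chip1: Brass chip, one of four alike: a flat offcut 20 x 14 x 7 mm, 14 g, lying on the bed's top beyond the section. Origin: centre of its underside.
- chip2: Brass chip, one of four alike: a flat offcut 20 x 14 x 7 mm, 14 g, lying on the bed's top beyond the section. Origin: centre of its underside.
- chip3: Brass chip, one of four alike: a flat offcut 20 x 14 x 7 mm, 14 g, lying on the bed's top beyond the section. Origin: centre of its underside.
- chip4: Brass chip, one of four alike: a flat offcut 20 x 14 x 7 mm, 14 g, lying on the bed's top beyond the section. Origin: centre of its underside.
- jar: Bystander: amber jar with white cap, 48 mm wide, 60 mm tall. Origin: centre of its underside.
- screwdriver: Bystander: screwdriver lying on the bench, about 200 mm long, along its x.
- glue: Bystander: yellow bottle with red cap, 40 mm wide, 110 mm tall. Origin: centre of its underside.
- tape: Bystander: paper tape roll lying flat, 90 mm wide, 25 mm tall. Origin: centre of its underside.
- cup: Bystander: white cup, 70 mm wide, 80 mm tall. Origin: centre of its underside.
- hammer: Bystander: hammer lying on the bench, along its x.
Not all that is in view belongs to the job. What is shaped like the scraper but brown or pink is not meant.

How it is judged (in metres and radians):
On the way, in this order (a step that is already met when the one before it is completed fails the run):
1. all four chips lie in the tray, off the bed, while the section is still locked at the first hole (z of each of chip1, chip2, chip3, chip4 in the frame of bed below 0.03 m and height (world z) of each of chip1, chip2, chip3, chip4 above -0.01 m and x of chip1 in the frame of bed between -0.108 and 0.108 m and y of chip1 in the frame of bed between -0.178 and 0.178 m and x of chip2 in the frame of bed between -0.108 and 0.108 m and y of chip2 in the frame of bed between -0.178 and 0.178 m and x of chip3 in the frame of bed between -0.108 and 0.108 m and y of chip3 in the frame of bed between -0.178 and 0.178 m and x of chip4 in the frame of bed between -0.108 and 0.108 m and y of chip4 in the frame of bed between -0.178 and 0.178 m and value of joint section below 0.006 m and value of joint plunger below 0.004 m), for 0.2 s.
2. the scraper is set down on the table outside the tray, with the section still at the first hole (contact force between the fingers and scraper below 0.1 N and height (world z) of scraper between -0.02 and 0.03 m and linear speed of scraper below 0.03 m/s and (x of scraper in the frame of bed above 0.115 m or x of scraper in the frame of bed below -0.115 m or y of scraper in the frame of bed above 0.185 m or y of scraper in the frame of bed below -0.185 m) and value of joint section below 0.006 m), for 0.2 s.
3. the plunger is pulled clear of the first hole (value of joint plunger above 0.009 m and value of joint section below 0.012 m), for 0.05 s.
4. the section is at the next hole with the pin fully home (value of joint section between 0.057 and 0.063 m and value of joint plunger below 0.002 m), for 0.2 s.
At the end, for the whole second after the job is handed in: The section stands at the next hole (travel 57 to 63 mm) with the pin home (lift under 2 mm), the fingers still hold the knob (contact force over 4 N), the four chips are in the tray and off the bed, and the scraper is let go and at rest on the table outside the tray (sole centre under 30 mm high) (all of step 4 and contact force between the fingers and knob above 4 N and contact force between the fingers and scraper below 0.1 N and height (world z) of scraper between -0.02 and 0.03 m and linear speed of scraper below 0.03 m/s and (x of scraper in the frame of bed above 0.115 m or x of scraper in the frame of bed below -0.115 m or y of scraper in the frame of bed above 0.185 m or y of scraper in the frame of bed below -0.185 m) and z of each of chip1, chip2, chip3, chip4 in the frame of bed below 0.03 m and height (world z) of each of chip1, chip2, chip3, chip4 above -0.01 m and x of chip1 in the frame of bed between -0.108 and 0.108 m and y of chip1 in the frame of bed between -0.178 and 0.178 m and x of chip2 in the frame of bed between -0.108 and 0.108 m and y of chip2 in the frame of bed between -0.178 and 0.178 m and x of chip3 in the frame of bed between -0.108 and 0.108 m and y of chip3 in the frame of bed between -0.178 and 0.178 m and x of chip4 in the frame of bed between -0.108 and 0.108 m and y of chip4 in the frame of bed between -0.178 and 0.178 m); the arm keeps its last pose, push and grip.
It fails at once if the fingers touch a chip (contact force between the fingers and chip1 above 0.5 N or contact force between the fingers and chip2 above 0.5 N or contact force between the fingers and chip3 above 0.5 N or contact force between the fingers and chip4 above 0.5 N).
It fails at once if a bystander is moved by more than 30 mm (distance of any of jar, screwdriver, glue, tape, cup, hammer from where it was at the start of the episode above 0.03 m).
It also fails if it takes over 58 s, if anything falls off the work surface, if the arm or the gripper's body presses on something with over 40 N, if the wrist force passes 120 N, or if a joint passes its speed limit or range.

## Robot

A 7-joint arm with a two-finger parallel gripper is mounted at the origin on the work surface. World frame = base frame: x ahead of the robot, y to its left, z up, the work surface at z = 0. Lengths are in mm, angles in rad, forces in N, time in s.
With the tool pointing down it reaches from about 400 to 900 mm from the base axis. Payload 5.5 kg.
Tool frame: the origin (TCP) lies midway between the tips of the shut fingers; the grasp point (between the pads) lies r.grip_depth behind it (r.grip_depth is the distance from the TCP to the grasp point, in mm); x points along the fingers, y is the direction in which the jaws open and shut, and the axes are right-handed (so a half turn about x gives the same grasp; the last joint's range is limited). The gripper opens to 92 mm and grips with 3 to 60 N. Pads are 19 mm wide; open, the fingers measure 130 mm over their backs; the gripper's body (75 mm by 190 mm) begins 47 mm behind the grasp point.
Start: joints at [1.515, 0.501, -0.427, 1.55, 0.221, 1.138, -0.21], TCP at [203.761, -617.237, 226.729] pointing down, gripper open.
Joint ranges: [-2.88, 2.88], [-0.31, 2.03], [-1.54, 1.56], [0.2, 2.42], [-1.41, 4.55], [0.19, 2.02], [-2.57, 2.57]. Speed limits (rad/s): [2.57, 2.57, 3.14, 3.14, 3.14, 3.14, 3.14].

## Interface

Orientations are given as a unit quaternion [w, x, y, z].
In Python, from station import r, snapshot, workorder gives the robot as it stands.
- The arm moves only by the shell command python3 -m jog 'ROWS' [FORCE]. ROWS is text: rows parted by semicolons, each of 7 numbers parted by spaces: the turn, a rotation vector about the tool's x, y, z in rad, then the shift along the tool's x, y, z in m, then the gripper's target within -1 to 1 (fully open at 1, half-way at 0, shut at -1). A call has 1 to 8 rows; each row is the pose to reach, as a shift and turn from the pose commanded when the call began, along the tool's axes at that moment; what a row does not reach only later rows make up. A row lasts 1/10 s, in which the tool goes at most 50 mm and 8.59 degrees, less where a joint would pass 70% of its speed; a pose out of reach is approached as far as the arm can. A call with a gripper value outside its range is refused whole. The fingers move at their own pace and stop on an object; FORCE is the grip in N (left out, the last holds). Time passes only in rows, so rows that repeat a pose let the fingers close. It gives the time, the measured TCP pose, the force and the opening at its end, in the units of the state.
- r.read_state(): the state, without advancing time (a new reading comes with each control period).
- snapshot(name): name is "scene" or "side" or "wrist"; returns a dict with "pixels" (400x640x3 uint8, red, green, blue), "range_z" (400x640 float32, mm along the optical axis (not along the pixel's ray), 0 where there is no reading), "mtx" (3x3 intrinsics, pixels), "R" (3x3) and "t" (3): a world point X has camera coordinates R X + t; the wrist camera has in their place "hand_eye" (4x4, takes a point from camera to tool coordinates, whose origin is the TCP and whose axes are the tool frame's). Camera axes: x right, y down, z forward; pixel columns grow to the right and rows downward; lengths in mm; the calibration is good to about 2 mm. A picture is of the moment at which its call begins: read the wrist's pose just before it.
- workorder.job_done(): hands the job in, once; it reports no verdict.
The state is a dict: "t": time; "joints": joint angles; "dq": joint speeds; "joint_efforts": joint torques, N m; "ee_pos": TCP position; "eef_rot": TCP orientation; "force": force on the tool from outside, world axes, zero at the start; "ft_torque": the same for the moment, N m; "grip_width": finger opening in mm.
Only numpy, scipy, OpenCV 4.12 (cv2) and the standard library are available. Lean on these libraries where they do the work, as an engineer would, in place of code of your own. Each camera call takes 0.05 s, during which the arm holds its last target. There are 200 camera calls.

## Working session

There is one attempt and no reset: what is moved stays moved. The work goes in short steps, Python scripts to look and compute and a shell command to move; the robot and the scene stay as the last step left them, time stands still between calls to the robot, and variables do not carry over. Pictures are saved under pics/ and viewed, about 8 in all and at most 12, crops included, and the job is handed in when it is done.

```bash
ls; mkdir -p pics; python3 - <<'E'
from station import r, snapshot
import cv2, numpy as np
print(r.read_state(), r.grip_depth)
for n in ("scene","side"):
    s=snapshot(n); cv2.imwrite(f"pics/{n}0.png",s["pixels"][:,:,::-1]); np.savez(f"{n}0.npz",**s)
    print(n,s["mtx"].round(1).tolist(),(-s["R"].T@s["t"]).round(0), s["R"].round(2).tolist())
E
```

```text
pics
{'t': 0.0, 'joints': array([ 1.51519102,  0.50184373, -0.42677069,  1.55147251,  0.22079841,
        1.13830316, -0.21027147]), 'dq': array([-0.00105125,  0.0005828 , -0.00109833, -0.00022984,  0.00071734,
       -0.00046771, -0.00043233]), 'joint_efforts': array([ 1.06114369e-04, -5.66593695e+01, -5.81616104e+00, -2.79113048e+01,
       -6.85427338e-02,  3.08010040e-02,  2.04197145e-04]), 'ee_pos': array([ 203.45292754, -616.58412699,  225.66976664]), 'eef_rot': array([-0.11157102, -0.69804619, -0.11295312,  0.69822992]), 'force': array([1.28148712, 0.49996635, 0.50785597]), 'ft_torque': array([ 0.04153709,  0.04173442, -0.01254351]), 'grip_width': 91.13829968027045} 18.8
scene [[387.5, 0.0, 324.7], [0.0, 387.5, 199.6], [0.0, 0.0, 1.0]] [1127.   74.  971.] [[-0.12, 0.99, -0.01], [0.83, 0.09, -0.56], [-0.55, -0.07, -0.83]]
side [[368.7, 0.0, 311.6], [0.0, 368.7, 201.6], [0.0, 0.0, 1.0]] [ 73. 935. 734.] [[-0.9, -0.43, -0.02], [-0.21, 0.49, -0.85], [0.37, -0.76, -0.53]]
```

View pics/scene0.png

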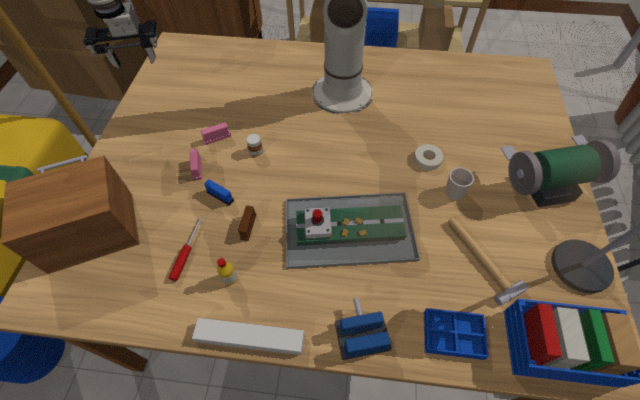

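View pics/side0.png

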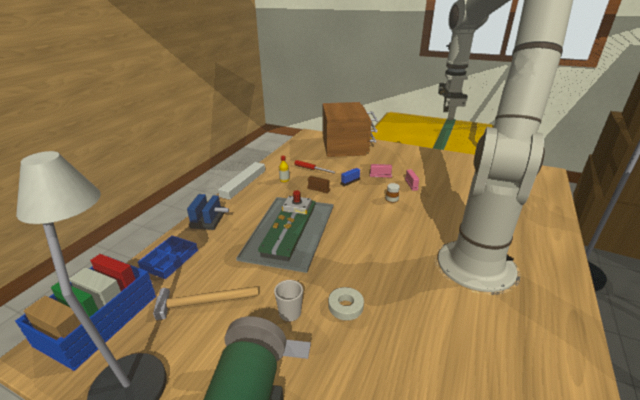

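The scene view shows the bed and tray around (350,230), knob at (317,215) and chips at (346,222)–(362,233). What could be taken for the scraper:
- blue block (219,192)
- pink (216,133) and (195,165)
- brown (247,222)
- blue vice (362,325)
- blue bin (455,333)

The description picks the blue block at (219,192). I'll check it in a crop and measure.

```bash
cat > h.py <<'E'
import numpy as np, cv2
from scipy.spatial.transform import Rotation as Ro
from station import r, snapshot
def wrist_pose():
    s=r.read_state(); q=s["eef_rot"]; return Ro.from_quat([q[1],q[2],q[3],q[0]]).as_matrix(), s["ee_pos"], s
def cam(name):
    """image + camera-to-world rotation and origin"""
    Rt,p,_=wrist_pose(); s=dict(snapshot(name))
    if name=="wrist":
        H=s["hand_eye"]; s["A"]=Rt@H[:3,:3]; s["o"]=Rt@H[:3,3]+p
    else: s["A"]=s["R"].T; s["o"]=-s["R"].T@s["t"]
    return s
def ray(s,uv,z):
    uv=np.atleast_2d(uv).astype(float); d=np.c_[uv,np.ones(len(uv))]@np.linalg.inv(s["mtx"]).T@s["A"].T
    return s["o"]+d*((z-s["o"][2])/d[:,2])[:,None]
def cloud(s):
    v,u=np.mgrid[:400,:640]; d=np.stack([u,v,np.ones_like(u)],-1)@np.linalg.inv(s["mtx"]).T@s["A"].T
    return s["o"]+d*s["range_z"][...,None]
def hsv(s): return cv2.cvtColor(s["pixels"],cv2.COLOR_RGB2HSV)
def blobs(m,amin=8):
    n,l,st,c=cv2.connectedComponentsWithStats(m.astype(np.uint8))
    return [(l==i,st[i],c[i]) for i in range(1,n) if st[i,4]>=amin]
def rect(P):
    (c,(w,h),a)=cv2.minAreaRect(P[:,:2].astype(np.float32)); 
    if w<h: w,h,a=h,w,a+90
    return np.round([*c,w,h,a%180],1)
E
python3 - <<'E'
from h import *
s=cam("scene"); H=hsv(s); C=cloud(s)
im=s["pixels"][110:280,170:430,::-1]; cv2.imwrite("pics/crop1.png",cv2.resize(im,None,fx=3,fy=3,interpolation=cv2.INTER_CUBIC))
h,sa,v=[H[...,i].astype(int) for i in range(3)]
def rep(n,m,box):
    k=np.zeros_like(m); x0,y0,x1,y1=box; k[y0:y1,x0:x1]=m[y0:y1,x0:x1]
    for b,st,c in blobs(k):
        P=C[b&(s["range_z"]>0)]; z=np.percentile(P[:,2],90); T=P[P[:,2]>z-6]
        print(n,c.round(0),st[4],"ztop",z.round(1),"toprect",rect(T))
rep("blue",(h>100)&(h<125)&(sa>120),(190,170,245,215))
rep("green",(h>40)&(h<90)&(sa>70),(280,190,420,270))
rep("brass",(h>15)&(h<32)&(sa>110)&(v>120),(325,210,410,245))
rep("red",((h<6)|(h>174))&(sa>150),(300,200,335,235))
m=(np.abs(C[...,2]-60.5)<5);rep("sect",m&(sa<60),(295,195,340,250))
rep("rim",(np.abs(C[...,2]-8)<7)&(sa<70),(275,185,425,275))
E
```

```text
blue [218. 191.] 313 ztop 51.3 toprect [ 510.6 -322.5   82.6   22.9   63.6]
green [347. 213.] 377 ztop 38.3 toprect [547.4  70.1 106.5  44.4 102.7]
green [300. 217.] 89 ztop 38.0 toprect [573.3 -68.   42.1  19.9   8.4]
green [329. 235.] 511 ztop 38.3 toprect [615.7  23.1 186.3  43.8 100.6]
brass [346. 221.] 22 ztop 45.2 toprect [576.8  63.5  14.5  11.2   5.2]
brass [359. 220.] 20 ztop 46.0 toprect [569.7  98.7  14.6  10.1  65.2]
brass [344. 232.] 24 ztop 44.8 toprect [610.6  62.7  17.9  12.  171.1]
brass [362. 232.] 22 ztop 45.4 toprect [605.4 110.7  16.   10.8 110.2]
red [317. 216.] 102 ztop 101.3 toprect [595.1 -14.   21.1  21.1   7.6]
sect [317. 222.] 549 ztop 63.1 toprect [592.7 -15.3  86.   69.2  10.3]
rim [349. 235.] 4938 ztop 9.6 toprect [575.2  73.5 360.  225.3 100.3]
```

View pics/crop1.png

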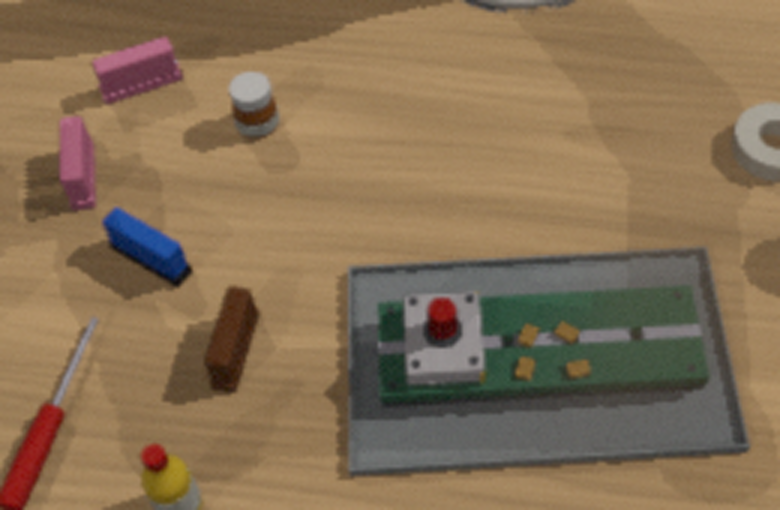

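The crop confirms it: the blue block with a black sole (crop (148,245), full image about (219,192)) is the scraper. Pink and brown are decoys. The sizes also check out: rim 360x225, section 86x69, knob top at z = 101. The bed is at about (575,73.5) with yaw 10.4°. Next I'll work out the move to above the scraper.

```bash
cat >> h.py <<'E'
def plan(x,y,z,phi):
    """TCP target (mm), jaw axis (tool y) world angle phi in deg -> rotvec, shift(m) in tool axes"""
    Rt,p,_=wrist_pose(); a=np.radians(phi); best=None
    for k in (0,np.pi):
        yy=np.array([np.cos(a+k),np.sin(a+k),0]); xx=np.array([0,0,-1.]); G=np.c_[xx,yy,np.cross(xx,yy)]
        rv=Ro.from_matrix(Rt.T@G).as_rotvec()
        if best is None or np.linalg.norm(rv)<np.linalg.norm(best): best=rv
    print("turn",best.round(3),"shift",(Rt.T@(np.array([x,y,z])-p)/1000).round(4))
E
python3 - <<'E'
from h import *
Rt,p,s=wrist_pose(); print(Rt.round(3).tolist())
plan(510,-322,190,-26.4); plan(510,-322,190,63.6)
E
```

```text
[[-0.0, 0.313, -0.95], [0.001, -0.95, -0.313], [-1.0, -0.002, -0.0]]
turn [-0.791 -0.001  0.001] shift [ 0.0362 -0.1838 -0.3834]
turn [0.78  0.001 0.001] shift [ 0.0362 -0.1838 -0.3834]
```

```bash
python3 -m jog '-0.79 0 0 0.036 -0.184 -0.383 1;-0.79 0 0 0.036 -0.184 -0.383 1;-0.79 0 0 0.036 -0.184 -0.383 1;-0.79 0 0 0.036 -0.184 -0.383 1;-0.79 0 0 0.036 -0.184 -0.383 1;-0.79 0 0 0.036 -0.184 -0.383 1;-0.79 0 0 0.036 -0.184 -0.383 1;-0.79 0 0 0.036 -0.184 -0.383 1'; python3 -m jog '0 0 0 0 0 0 1;0 0 0 0 0 0 1'; python3 - <<'E'
from h import *
plan(510,-322,190,-26.4); print(r.read_state()["joints"].round(2))
E
```

```text
t: 0.95
ee_pos: [491.7, -339.4, 192.7]
eef_rot: [-0.372, -0.601, -0.372, 0.601]
force: [-0.0, -0.2, 0.0]
grip_width: 91.7
t: 1.15
ee_pos: [491.9, -338.7, 192.6]
eef_rot: [0.373, 0.6, 0.374, -0.6]
force: [-0.3, -0.8, -0.3]
grip_width: 91.6
turn [ 0.003 -0.001  0.001] shift [ 0.0026  0.0089 -0.023 ]
[ 1.07  0.5  -0.68  1.71  0.35  1.06 -0.18]
```

```bash
python3 - <<'E'
from h import *
s=cam("wrist"); H=hsv(s); C=cloud(s)
cv2.imwrite("pics/w1.png",s["pixels"][:,:,::-1])
h,sa,v=[H[...,i].astype(int) for i in range(3)]
for b,st,c in blobs((h>100)&(h<128)&(sa>120),150):
    P=C[b&(s["range_z"]>0)]; z=np.percentile(P[:,2],90); T=P[P[:,2]>z-4]
    print(c.round(0),st,"z",z.round(1),"top",rect(T))
E
```

```text
[326. 165.] [ 314  121   25   90 2120] z 51.2 top [ 507.  -323.4   85.1   22.7   64.6]
```

View pics/w1.png

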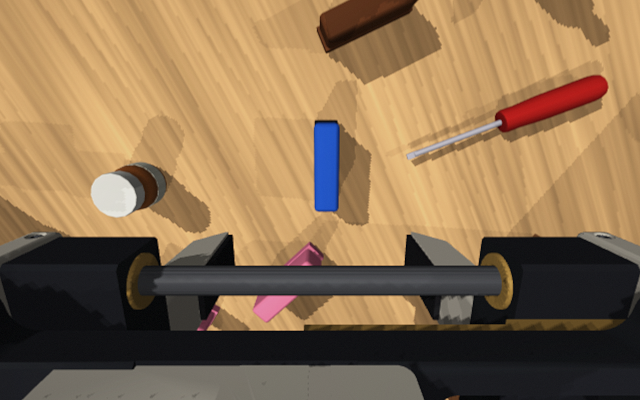

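The wrist view shows the blue block upright at (326,165), long axis across the jaws, with the pads' path clear. The jar, at about (130,190), is far enough off. Descending.

```bash
python3 - <<'E'
from h import *
plan(508.5,-323,23,-25.6)
E
```

```text
turn [-0.014  0.001  0.001] shift [ 0.1695  0.0084 -0.024 ]
```

```bash
python3 -m jog '-0.014 0 0 0 0.008 -0.024 1;-0.014 0 0 0.04 0.008 -0.024 1;-0.014 0 0 0.08 0.008 -0.024 1;-0.014 0 0 0.12 0.008 -0.024 1;-0.014 0 0 0.145 0.008 -0.024 1;-0.014 0 0 0.169 0.008 -0.024 1;-0.014 0 0 0.169 0.008 -0.024 1;-0.014 0 0 0.169 0.008 -0.024 1'; python3 -m jog '0 0 0 0 0 0 -1;0 0 0 0 0 0 -1;0 0 0 0 0 0 -1;0 0 0 0 0 0 -1;0 0 0 0 0 0 -1;0 0 0 0 0 0 -1;0 0 0 0 0 0 -1;0 0 0 0 0 0 -1' 35; python3 -m jog '0 0 0 0 0 0 -1;0 0 0 0 0 0 -1;0 0 0 0 0 0 -1'
```

```text
t: 2.0
ee_pos: [507.6, -324.3, 24.0]
eef_rot: [-0.376, -0.599, -0.376, 0.599]
force: [-0.0, -0.6, 0.7]
grip_width: 91.6
t: 2.8
ee_pos: [508.7, -322.7, 23.9]
eef_rot: [0.376, 0.599, 0.376, -0.599]
force: [1.1, 0.2, -0.2]
grip_width: 32.4
t: 3.1
ee_pos: [508.5, -322.7, 23.9]
eef_rot: [-0.376, -0.599, -0.377, 0.599]
force: [-0.4, 1.1, 0.8]
grip_width: 23.8
```

```bash
python3 -m jog '0 0 0 -0.05 0 0 -1;0 0 0 -0.1 0 0 -1;0 0 0 -0.13 0 0 -1;0 0 0 -0.13 0 0 -1;0 0 0 -0.13 0 0 -1'; python3 - <<'E'
from h import *
plan(534.5,73.2,120,10.4);print(r.read_state()["joints"].round(2))
E
```

```text
t: 3.6
ee_pos: [508.6, -323.1, 154.2]
eef_rot: [-0.377, -0.599, -0.376, 0.599]
force: [0.2, 0.3, -2.2]
grip_width: 23.8
turn [-0.63   0.001 -0.001] shift [ 0.0338 -0.1485 -0.3684]
[ 1.02  0.55 -0.67  1.73  0.4   1.   -0.25]
```

```bash
python3 -m jog '-0.63 0 0 0 -0.148 -0.368 -1;-0.63 0 0 0 -0.148 -0.368 -1;-0.63 0 0 0 -0.148 -0.368 -1;-0.63 0 0 0 -0.148 -0.368 -1;-0.63 0 0 0 -0.148 -0.368 -1;-0.63 0 0 0 -0.148 -0.368 -1;-0.63 0 0 0 -0.148 -0.368 -1;-0.63 0 0 0 -0.148 -0.368 -1'; python3 -m jog '0 0 0 0 0 0 -1;0 0 0 0 0 0 -1;0 0 0 0 0 0 -1'; python3 - <<'E'
from h import *
plan(534.5,73.2,120,10.4)
s=cam("wrist"); H=hsv(s); C=cloud(s)
cv2.imwrite("pics/w2.png",s["pixels"][:,:,::-1])
E
```

```text
t: 4.4
ee_pos: [532.9, 74.9, 151.9]
eef_rot: [0.542, 0.452, 0.544, -0.453]
force: [0.4, -0.3, -0.3]
grip_width: 23.9
t: 4.7
ee_pos: [533.7, 71.5, 152.4]
eef_rot: [0.543, 0.452, 0.544, -0.454]
force: [0.0, 0.4, -1.4]
grip_width: 23.4
turn [-0.     0.     0.003] shift [ 0.0324  0.0012 -0.0015]
```

View pics/w2.png

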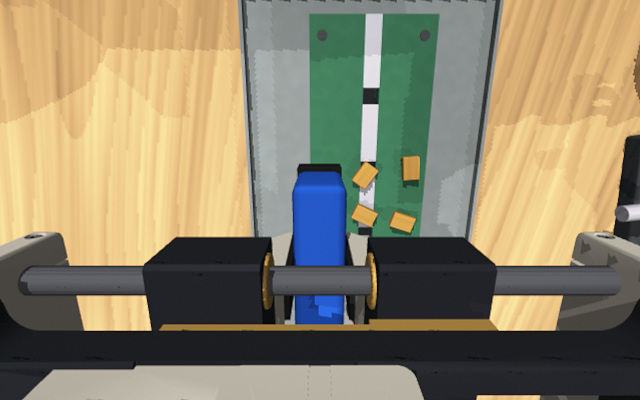

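The wrist view shows the scraper upright in the grip at (320,250). The chips are at (366,175), (411,168), (365,216) and (402,222), to its +x side. I'll measure the chips in the bed frame from this view.

```bash
cat >> h.py <<'E'
c0=np.array([575.2,73.5]); yaw=np.radians(10.4); B=np.array([[np.cos(yaw),-np.sin(yaw)],[np.sin(yaw),np.cos(yaw)]])
def tobed(P): return (np.atleast_2d(P)[:,:2]-c0)@B
def towld(x,y): return c0+B@np.array([x,y])
E
python3 - <<'E'
from h import *
s=cam("wrist"); H=hsv(s); h,sa,v=[H[...,i].astype(int) for i in range(3)]
m=(h>10)&(h<24)&(sa>140)&(v>150); m[:,:345]=0; m[:,440:]=0; m[:100]=0; m[238:]=0
for b,st,c in blobs(m,80):
    P=tobed(ray(s,np.argwhere(b)[:,::-1],43)); print("chip",c.round(0),P.mean(0).round(1),P.min(0).round(1),P.max(0).round(1))
g=(h>45)&(h<90)&(sa>80); g[:,450:]=0; g[110:]=0; g[:20]=0
for row in (40,90):
    u=np.flatnonzero(g[row]); print("edges",tobed(ray(s,[[u[0],row],[u[-1],row]],36)).round(1).tolist())
print("hole",tobed(ray(s,[371,96],36)).round(1))
b=(h>105)&(h<125)&(sa>120); b[240:]=0; P=tobed(ray(s,np.argwhere(b)[:,::-1],152+26)); print("scr",P.min(0),P.max(0), tobed(r.read_state()["ee_pos"][None]))
E
```

```text
chip [411. 167.] [35.6 31.9] [28.7 22.1] [42.7 41.7]
chip [364. 174.] [-3.3 25.8] [-13.6  14.3] [ 7.5 36.7]
chip [364. 214.] [ -2.5 -10. ] [-13.6 -19.4] [ 8.4 -0. ]
chip [402. 221.] [ 31.5 -16.3] [ 21.1 -25.1] [42.2 -6.4]
edges [[-49.5, 131.0], [49.3, 130.9]]
edges [[-49.9, 93.8], [49.6, 93.7]]
hole [[ 0.9 89.1]]
scr [-106.28196037   21.25266943] [88.50577157 52.00825116] [[-40.79342265   4.77573297]]
```

Everything agrees with the bed model to within 1 mm: edges ±49.5, hole at 89. The scraper should cover bed y -38..52, and the chips span -25..42. Lowering to the bed.

```bash
python3 -m jog '0 0 0 0.03 0 0 -1;0 0 0 0.06 0 0 -1;0 0 0 0.08 0 0 -1;0 0 0 0.088 0 0 -1;0 0 0 0.088 0 0 -1;0 0 0 0.088 0 0 -1'; for i in 1; do python3 -m jog '0 0 0 0.002 0 0 -1;0 0 0 0.002 0 0 -1;0 0 0 0.002 0 0 -1'; done;  python3 -m jog '0 0 0 0.002 0 0 -1;0 0 0 0.002 0 0 -1;0 0 0 0.002 0 0 -1'
```

```text
t: 5.4
ee_pos: [535.4, 72.6, 66.7]
eef_rot: [0.543, 0.453, 0.543, -0.452]
force: [-1.0, 0.4, -1.3]
grip_width: 23.4
t: 5.7
ee_pos: [535.1, 72.9, 64.6]
eef_rot: [0.544, 0.453, 0.543, -0.452]
force: [0.6, 0.4, -1.7]
grip_width: 23.7
t: 6.0
ee_pos: [534.7, 73.0, 62.0]
eef_rot: [0.543, 0.452, 0.543, -0.452]
force: [0.0, -0.1, -1.5]
grip_width: 23.5
```

```bash
python3 -m jog '0 0 0 0.001 0 0 -1;0 0 0 0.001 0 0 -1;0 0 0 0.001 0 0 -1';python3 -m jog '0 0 0 0.001 0 0 -1;0 0 0 0.001 0 0 -1;0 0 0 0.001 0 0 -1'; python3 - <<'E'
from h import *
s=cam("scene"); im=s["pixels"][180:280,270:430,::-1]; cv2.imwrite("pics/s2.png",cv2.resize(im,None,fx=4,fy=4,interpolation=cv2.INTER_CUBIC))
x,y=towld(46,5); plan(x,y,r.read_state()["ee_pos"][2],10.4); print(tobed(r.read_state()["ee_pos"][None]))
E
```

```text
t: 6.3
ee_pos: [534.6, 73.0, 60.9]
eef_rot: [0.543, 0.452, 0.543, -0.452]
force: [0.2, 0.0, -0.9]
grip_width: 23.5
t: 6.6
ee_pos: [534.6, 73.0, 59.9]
eef_rot: [0.543, 0.452, 0.543, -0.452]
force: [-0.5, -0.4, -0.8]
grip_width: 23.8
turn [0.001 0.    0.   ] shift [-0.      0.086   0.0019]
[[-39.99341554   6.8084094 ]]
```

View pics/s2.png

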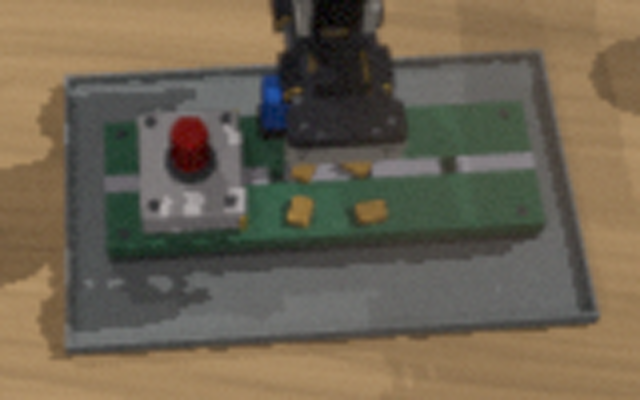

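The scene crop shows the scraper just at the bed behind the four chips, around (300,170)–(370,210), with the section clear of it. Sweeping towards bed +x.

```bash
python3 -m jog '0 0 0 0 0.008 0 -1;0 0 0 0 0.016 0 -1;0 0 0 0 0.024 0 -1;0 0 0 0 0.032 0 -1;0 0 0 0 0.04 0 -1;0 0 0 0 0.047 0 -1;0 0 0 0 0.053 0 -1;0 0 0 0 0.053 0 -1'; python3 -m jog '0 0 0 0 0.005 0 -1;0 0 0 0 0.01 0 -1;0 0 0 0 0.015 0 -1;0 0 0 0 0.02 0 -1;0 0 0 0 0.025 0 -1;0 0 0 0 0.03 0 -1;0 0 0 0 0.034 0 -1;0 0 0 0 0.034 0 -1'; python3 - <<'E'
from h import *
s=cam("scene"); im=s["pixels"][180:280,270:430,::-1]; cv2.imwrite("pics/s3.png",cv2.resize(im,None,fx=4,fy=4,interpolation=cv2.INTER_CUBIC))
print(tobed(r.read_state()["ee_pos"][None]))
E
```

```text
t: 7.45
ee_pos: [587.9, 83.0, 60.0]
eef_rot: [0.543, 0.453, 0.543, -0.452]
force: [0.0, -0.6, -1.4]
grip_width: 24.2
t: 8.25
ee_pos: [620.9, 88.9, 60.0]
eef_rot: [0.543, 0.453, 0.543, -0.452]
force: [-0.3, 0.1, -0.4]
grip_width: 24.1
[[47.30340597  6.97520362]]
```

View pics/s3.png

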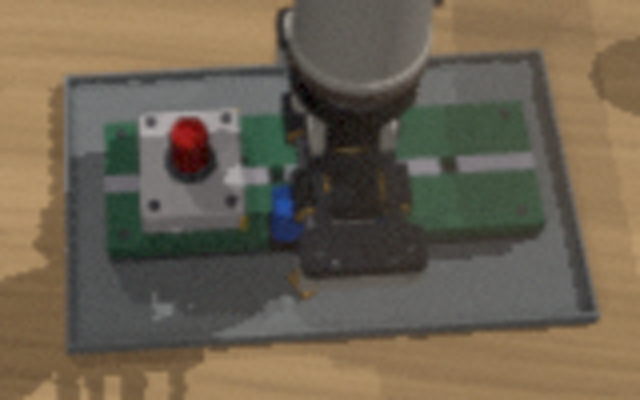

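Chips show below the gripper at (300,285); the rest are hidden. Lift and move towards the put-down spot, then look.

```bash
python3 -m jog '0 0 0 -0.04 0 0 -1;0 0 0 -0.08 0 0 -1;0 0 0 -0.1 0.04 0 -1;0 0 0 -0.1 0.08 0 -1;0 0 0 -0.1 0.113 0 -1;0 0 0 -0.1 0.113 0 -1;0 0 0 -0.1 0.113 0 -1'; python3 - <<'E'
from h import *
s=cam("scene"); w=cam("wrist"); d=cam("side")
im=s["pixels"][180:280,270:430,::-1]; iw=w["pixels"][:,:,::-1]; di=d["pixels"][190:280,230:340,::-1]
R=lambda i,sz: cv2.resize(i,sz,interpolation=cv2.INTER_CUBIC)
cv2.imwrite("pics/s4.png",np.vstack([np.hstack([R(im,(480,300)),R(di,(320,300))]),np.hstack([R(iw,(480,300)),np.zeros((300,320,3),np.uint8)])]))
print(tobed(r.read_state()["ee_pos"][None]), r.read_state()["ee_pos"])
E
```

```text
t: 9.0
ee_pos: [730.7, 109.7, 159.0]
eef_rot: [0.543, 0.452, 0.544, -0.453]
force: [0.2, -0.2, -1.2]
grip_width: 23.7
[[158.79739338   7.06048774]] [730.11403256 109.11046403 159.77403569]
```

View pics/s4.png

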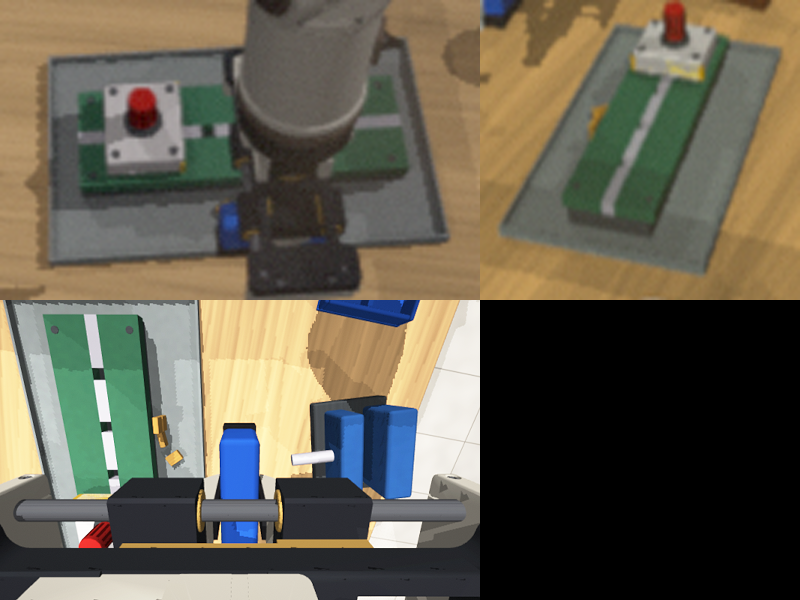

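The bed top is clear in all three views. Chips lie in the tray at wrist-pane (160,430) and (175,458), and some may overlap. I'll check their heights and count them from the cloud.

```bash
python3 - <<'E'
from h import *
R=lambda i,sz: cv2.resize(i,sz,interpolation=cv2.INTER_CUBIC)
out=[]
for n,box in (("wrist",(150,130,310,250)),("side",(230,190,290,235))):
    s=cam(n); H=hsv(s); C=cloud(s); h,sa,v=[H[...,i].astype(int) for i in range(3)]
    x=(C[...,:2]-c0)@B
    m=(h>10)&(h<32)&(sa>120)&(v>60)&(x[...,0]>35)&(x[...,0]<108)&(np.abs(x[...,1])<120)&(C[...,2]>0)
    for b,st,c in blobs(m,6):
        print(n,c.round(0),st[4],"bed",x[b].min(0).round(0),x[b].max(0).round(0),"z",np.percentile(C[b][:,2],[5,50,98]).round(1))
    a,b0,c1,d=box; out.append(R(s["pixels"][b0:d,a:c1,::-1],(400,300)))
cv2.imwrite("pics/s5.png",np.hstack(out))
E
```

```text
wrist [214. 172.] 599 bed [45. -3.] [63. 41.] z [ 8.2 19.  33.2]
wrist [232. 210.] 269 bed [ 57. -27.] [82. -6.] z [ 9.6 11.3 12.6]
side [270. 225.] 25 bed [ 50. -19.] [78. 45.] z [ 8.8 16.6 34.8]
```

View pics/s5.png

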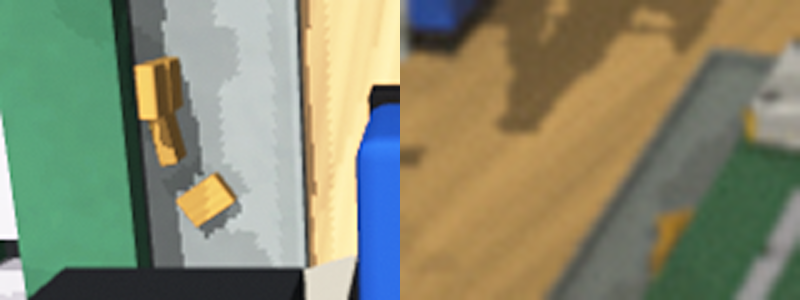

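```bash
python3 - <<'E'
from h import *
s=cam("wrist"); H=hsv(s); C=cloud(s); x=(C[...,:2]-c0)@B
for r0 in range(152,200,3):
    print(r0,[(u,*x[r0,u].round(0).astype(int).tolist(),int(C[r0,u,2])) for u in range(200,228,3)])
E
```

```text
152 [(200, 51, 43, 27), (203, 46, 41, 6), (206, 48, 40, 4), (209, 51, 40, 4), (212, 53, 40, 3), (215, 59, 41, 10), (218, 62, 41, 10), (221, 63, 40, 4), (224, 66, 40, 4), (227, 68, 40, 3)]
155 [(200, 50, 40, 27), (203, 45, 38, 5), (206, 57, 41, 32), (209, 60, 41, 32), (212, 62, 41, 30), (215, 62, 40, 23), (218, 63, 39, 15), (221, 63, 38, 6), (224, 65, 38, 4), (227, 68, 38, 4)]
158 [(200, 50, 38, 27), (203, 46, 35, 7), (206, 57, 38, 31), (209, 60, 38, 31), (212, 62, 38, 31), (215, 62, 37, 22), (218, 63, 36, 16), (221, 63, 35, 7), (224, 65, 35, 5), (227, 68, 34, 3)]
161 [(200, 50, 35, 28), (203, 45, 32, 7), (206, 57, 35, 31), (209, 60, 36, 32), (212, 62, 35, 30), (215, 62, 34, 24), (218, 63, 34, 17), (221, 63, 32, 9), (224, 65, 32, 4), (227, 68, 32, 5)]
164 [(200, 51, 33, 30), (203, 45, 29, 7), (206, 56, 33, 31), (209, 59, 33, 32), (212, 62, 33, 31), (215, 62, 32, 24), (218, 63, 31, 18), (221, 63, 29, 9), (224, 64, 28, 3), (227, 67, 29, 4)]
167 [(200, 50, 30, 29), (203, 50, 29, 22), (206, 57, 30, 32), (209, 59, 30, 32), (212, 62, 30, 32), (215, 62, 29, 24), (218, 63, 28, 19), (221, 63, 
[... 1229 characters left out ...]
28), (206, 45, 5, 6), (209, 48, 4, 4), (212, 55, 7, 17), (215, 59, 8, 19), (218, 61, 7, 17), (221, 62, 6, 12), (224, 62, 4, 3), (227, 66, 4, 3)]
191 [(200, 50, 9, 35), (203, 50, 7, 29), (206, 45, 1, 5), (209, 47, 1, 4), (212, 50, 1, 4), (215, 59, 5, 20), (218, 61, 4, 17), (221, 159, 77, 318), (224, 62, 1, 3), (227, 65, 1, 4)]
194 [(200, 51, 6, 37), (203, 50, 4, 29), (206, 45, -1, 7), (209, 47, -2, 3), (212, 50, -2, 5), (215, 57, 1, 17), (218, 60, 1, 17), (221, 59, -2, 4), (224, 62, -2, 4), (227, 65, -2, 4)]
197 [(200, 50, 3, 36), (203, 50, 1, 29), (206, 45, -4, 8), (209, 47, -5, 5), (212, 50, -5, 4), (215, 53, -5, 3), (218, 56, -5, 4), (221, 59, -5, 4), (224, 62, -5, 4), (227, 159, 77, 318)]
```

All four chips are off the bed and in the tray. One lies flat, one stands on edge, and one stands on edge on top of another (top z = 32, so its face-centre origin is at about 25, under the 30 limit). Setting the scraper down here, outside the rim.

```bash
python3 -m jog '0 0 0 0.04 0 0 -1;0 0 0 0.08 0 0 -1;0 0 0 0.11 0 0 -1;0 0 0 0.125 0 0 -1;0 0 0 0.132 0 0 -1;0 0 0 0.132 0 0 -1;0 0 0 0.132 0 0 -1'; python3 -m jog '0 0 0 0.002 0 0 -1;0 0 0 0.002 0 0 -1;0 0 0 0.003 0 0 -1;0 0 0 0.003 0 0 -1'
```

```text
t: 10.0
ee_pos: [732.7, 109.7, 30.0]
eef_rot: [0.544, 0.453, 0.543, -0.452]
force: [0.8, -0.5, -1.1]
grip_width: 23.6
t: 10.4
ee_pos: [731.5, 109.1, 25.2]
eef_rot: [0.543, 0.453, 0.543, -0.452]
force: [0.1, -0.3, -0.9]
grip_width: 24.0
```

```bash
python3 -m jog '0 0 0 0.001 0 0 -1;0 0 0 0.0015 0 0 -1;0 0 0 0.0015 0 0 -1;0 0 0 0.0015 0 0 -1'; python3 -m jog '0 0 0 0 0 0 0;0 0 0 0 0 0 0;0 0 0 0 0 0 0;0 0 0 0 0 0 0;0 0 0 0 0 0 0;0 0 0 0 0 0 0'; python3 -m jog '0 0 0 -0.03 0 0 0;0 0 0 -0.07 0 0 0;0 0 0 -0.12 0 0 0;0 0 0 -0.15 0 0 0;0 0 0 -0.15 0 0 0'; python3 - <<'E'
from h import *
s=cam("wrist"); H=hsv(s); C=cloud(s); h,sa,v=[H[...,i].astype(int) for i in range(3)]
x=(C[...,:2]-c0)@B
m=(h>100)&(h<128)&(sa>120)&(x[...,0]<200)&(C[...,2]<80)
b=max(blobs(m,100),key=lambda q:q[1][4])[0]; P=C[b]; print("scraper z",np.percentile(P[:,2],[5,95]).round(1),"bedrange",x[b].min(0).round(0),x[b].max(0).round(0))
w=towld(0,-90); print(w); plan(*w,170,10.4)
E
```

```text
t: 10.8
ee_pos: [731.5, 109.2, 23.9]
eef_rot: [0.543, 0.453, 0.543, -0.452]
force: [-1.1, -0.8, 2.2]
grip_width: 23.4
t: 11.4
ee_pos: [731.4, 109.2, 23.4]
eef_rot: [0.543, 0.453, 0.543, -0.452]
force: [0.0, 0.3, -0.4]
grip_width: 46.2
t: 11.9
ee_pos: [734.7, 110.8, 180.5]
eef_rot: [0.545, 0.455, 0.541, -0.45]
force: [-0.3, 0.7, -0.2]
grip_width: 46.0
scraper z [47.  51.4] bedrange [146. -42.] [171.  49.]
[591.44672307 -15.02143237]
turn [ 0.     0.    -0.006] shift [ 0.0062 -0.162   0.0972]
```

```bash
python3 -m jog '0 0 0 0 -0.05 0.03 0;0 0 0 0 -0.1 0.06 0;0 0 0 0 -0.15 0.12 0;0 0 0 0 -0.162 0.165 0;0 0 0 0 -0.162 0.165 0;0 0 0 0 -0.162 0.165 0'; python3 - <<'E'
from h import *
s=cam("wrist"); H=hsv(s); C=cloud(s); h,sa,v=[H[...,i].astype(int) for i in range(3)]
x=(C[...,:2]-c0)@B
m=((h<6)|(h>174))&(sa>140)&(np.abs(x[...,0])<40)
for b,st,c in blobs(m,100):
    z=np.percentile(C[b][:,2],95); t=b&(C[...,2]>z-3); (u,vv),rad=cv2.minEnclosingCircle(np.argwhere(t)[:,::-1].astype(np.float32))
    print(c,st,z.round(1),"knob bed",tobed(ray(s,[u,vv],100)).round(1),tobed(C[t]).mean(0).round(1))
m=(np.abs(C[...,2]-60.5)<4)&(sa<60)&(np.abs(x[...,0])<60); print("section",rect(C[m]), tobed(rect(C[m])[None]))
cv2.imwrite("pics/w6.png",s["pixels"][:,:,::-1])
w=towld(0,-90); plan(*w,130,10.4); print(tobed(r.read_state()["ee_pos"][None]))
E
```

```text
t: 12.55
ee_pos: [598.8, -91.5, 171.0]
eef_rot: [0.541, 0.453, 0.541, -0.458]
force: [0.3, 0.3, -0.4]
grip_width: 45.9
[328.43066322 102.42635659] [ 310   83   38   40 1161] 101.5 knob bed [[ -0.1 -89.2]] [ -0.2 -89.5]
section [591.2 -14.5  84.2  69.9  10.7] [[ -0.14854125 -89.44259576]]
turn [-0.007  0.001  0.004] shift [ 0.0415  0.0044 -0.0728]
[[  -4.74826326 -162.73264572]]
```

View pics/w6.png

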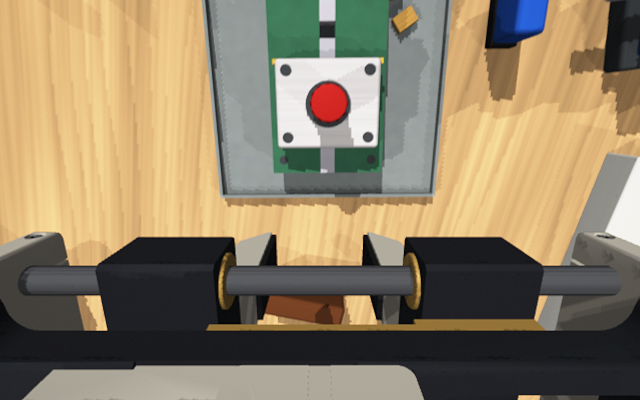

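The knob is at (328,102), centred on the section, at bed (-0.1,-89.3). Its top at z = 101 matches the spec. Moving over it and down.

```bash
python3 -m jog '-0.007 0 0.004 0 0.004 -0.04 0;-0.007 0 0.004 0 0.004 -0.073 0;-0.007 0 0.004 0 0.004 -0.073 0;-0.007 0 0.004 0 0.004 -0.073 0;-0.007 0 0.004 0.02 0.004 -0.073 0;-0.007 0 0.004 0.04 0.004 -0.073 0;-0.007 0 0.004 0.05 0.004 -0.073 0;-0.007 0 0.004 0.05 0.004 -0.073 0'; python3 - <<'E'
from h import *
w=towld(-0.1,-89.4); plan(*w,69.5,10.4)
E
```

```text
t: 13.4
ee_pos: [591.4, -10.7, 121.5]
eef_rot: [0.545, 0.451, 0.545, -0.45]
force: [-0.4, 0.2, 0.5]
grip_width: 45.8
turn [ 0.007 -0.001 -0.001] shift [ 0.052  -0.0009  0.0037]
```

```bash
python3 -m jog '0.007 0 0 0 -0.001 0.004 0;0.007 0 0 0.015 -0.001 0.004 0;0.007 0 0 0.03 -0.001 0.004 0;0.007 0 0 0.045 -0.001 0.004 0;0.007 0 0 0.052 -0.001 0.004 0;0.007 0 0 0.052 -0.001 0.004 0;0.007 0 0 0.052 -0.001 0.004 0;0.007 0 0 0.052 -0.001 0.004 0'; python3 - <<'E'
from h import *
w=towld(-0.1,-89.4); plan(*w,69.5,10.4)
E
python3 -m jog '0 0 0 0 0 0 -1;0 0 0 0 0 0 -1;0 0 0 0 0 0 -1;0 0 0 0 0 0 -1;0 0 0 0 0 0 -1;0 0 0 0 0 0 -1;0 0 0 0 0 0 -1' 45
```

```text
t: 14.2
ee_pos: [593.1, -13.7, 72.0]
eef_rot: [0.545, 0.454, 0.542, -0.451]
force: [-0.1, -0.0, 0.1]
grip_width: 45.8
turn [ 0.001  0.    -0.005] shift [ 0.0025 -0.002   0.0004]
t: 14.9
ee_pos: [591.6, -14.3, 71.8]
eef_rot: [0.544, 0.453, 0.543, -0.452]
force: [-4.0, -0.6, 5.0]
grip_width: 25.1
```

```bash
python3 -m jog '0 0 0 -0.004 0 0 -1;0 0 0 -0.008 0 0 -1;0 0 0 -0.012 0 0 -1;0 0 0 -0.014 0 0 -1;0 0 0 -0.014 0 0 -1;0 0 0 -0.014 0 0 -1'; python3 - <<'E'
from h import *
Rt,p,s=wrist_pose(); w=towld(0,-30); print(p.round(1),s["force"].round(1),tobed(p[None]).round(1)); plan(*w,p[2],10.4)
S=cam("scene"); C=cloud(S); h,sa,v=[hsv(S)[...,i].astype(int) for i in range(3)]
x=(C[...,:2]-c0)@B
m=((h<6)|(h>174))&(sa>140)&(np.abs(x[...,0])<25)&(np.abs(x[...,1]+89)<30); print("red n",m.sum(),"z",np.percentile(C[m][:,2],[2,50,98]).round(1))
E
```

```text
t: 15.5
ee_pos: [591.5, -14.3, 84.8]
eef_rot: [0.544, 0.453, 0.543, -0.452]
force: [-3.4, -0.5, -8.1]
grip_width: 25.4
[591.5 -14.3  84.8] [-3.4 -0.5 -8.1] [[  0.2 -89.3]]
turn [ 0.    -0.    -0.002] shift [ 0.     -0.0002 -0.0593]
red n 5 z [198.  216.6 218.4]
```

The downward force is 8 N (the spring) and the lift is 13 mm, so the pin is clear. Sliding 60 mm.

```bash
python3 -m jog '0 0 0 0 0 -0.01 -1;0 0 0 0 0 -0.02 -1;0 0 0 0 0 -0.03 -1;0 0 0 0 0 -0.04 -1;0 0 0 0 0 -0.05 -1;0 0 0 0 0 -0.06 -1;0 0 0 0 0 -0.06 -1;0 0 0 0 0 -0.06 -1'; python3 - <<'E'
from h import *
Rt,p,s=wrist_pose(); print(p.round(1),s["force"].round(1),tobed(p[None]).round(1))
S=cam("scene"); C=cloud(S); h,sa,v=[hsv(S)[...,i].astype(int) for i in range(3)]
x=(C[...,:2]-c0)@B
m=(np.abs(C[...,2]-61)<4)&(sa<60)&(np.abs(x[...,0])<44)&(x[...,1]<20);print("section y range",np.percentile(x[m][:,1],[1,99]).round(1),m.sum())
E
```

```text
t: 16.35
ee_pos: [580.5, 46.5, 85.1]
eef_rot: [0.544, 0.453, 0.544, -0.451]
force: [-6.0, 1.6, -7.3]
grip_width: 25.2
[580.5  46.5  85.1] [-6.   1.6 -7.3] [[  0.4 -27.5]]
section y range [-63.3   4.4] 97
```

```bash
python3 -m jog '0 0 0 0 0 0 -1;0 0 0 0 0 0 -1;0 0 0 0 0 0 -1'; python3 - <<'E'
from h import *
for i in range(3):
    Rt,p,s=wrist_pose(); print(p.round(1),s["force"].round(1),tobed(p[None]).round(1))
E
```

```text
t: 16.7
ee_pos: [580.7, 46.0, 85.1]
eef_rot: [0.544, 0.453, 0.543, -0.451]
force: [-5.1, 1.3, -9.5]
grip_width: 25.3
[580.7  46.   85.1] [-5.1  1.3 -9.5] [[  0.4 -28. ]]
[580.7  46.   85.1] [-5.1  1.3 -9.5] [[  0.4 -28. ]]
[580.7  46.   85.1] [-5.1  1.3 -9.5] [[  0.4 -28. ]]
```

Measured travel is 61.3 mm, so back 1 mm and lower.

```bash
python3 -m jog '0 0 0 0 0 0.001 -1;0 0 0 0 0 0.001 -1;0 0 0 0.003 0 0.001 -1;0 0 0 0.006 0 0.001 -1;0 0 0 0.009 0 0.001 -1;0 0 0 0.012 0 0.001 -1;0 0 0 0.013 0 0.001 -1;0 0 0 0.013 0 0.001 -1'; python3 -m jog '0 0 0 0 0 0 -1;0 0 0 0 0 0 -1;0 0 0 0 0 0 -1'; python3 - <<'E'
from h import *
Rt,p,s=wrist_pose(); print(tobed(p[None]).round(1))
E
```

```text
t: 17.5
ee_pos: [580.9, 44.9, 72.2]
eef_rot: [0.544, 0.453, 0.543, -0.451]
force: [-7.5, 1.2, -4.9]
grip_width: 25.4
t: 17.8
ee_pos: [580.8, 44.9, 72.4]
eef_rot: [0.544, 0.453, 0.543, -0.451]
force: [-6.1, 1.3, -4.9]
grip_width: 25.2
[[  0.4 -29.2]]
```

```bash
python3 -m jog '0 0 0 0.001 0 0 -1;0 0 0 0.001 0 0 -1;0 0 0 0.001 0 0 -1;0 0 0 0.001 0 0 -1'; python3 - <<'E'
from h import *
Rt,p,s=wrist_pose(); print(p.round(1),s["force"].round(1),tobed(p[None]).round(1),s["grip_width"])
R=lambda i,sz: cv2.resize(i,sz,interpolation=cv2.INTER_CUBIC)
S=cam("scene"); D=cam("side"); W=cam("wrist")
cv2.imwrite("pics/f.png",np.vstack([np.hstack([R(S["pixels"][180:280,270:430,::-1],(480,300)),R(D["pixels"][180:270,230:340,::-1],(320,300))]),np.hstack([R(W["pixels"][:,:,::-1],(480,300)),np.zeros((300,320,3),np.uint8)])]))
for n,s in (("scene",S),("side",D)):
    C=cloud(s); h,sa,v=[hsv(s)[...,i].astype(int) for i in range(3)]; x=(C[...,:2]-c0)@B
    m=(np.abs(C[...,2]-61)<3)&(sa<60)&(np.abs(x[...,0])<44)&(x[...,1]<20)&(x[...,1]>-80);print(n,"section y range",np.percentile(x[m][:,1],[1,99]).round(1),m.sum())
    b=(h>10)&(h<32)&(sa>120)&(np.abs(x[...,0])<105)&(np.abs(x[...,1])<60)&(x[...,0]>30)&(C[...,2]<60)
    if b.sum(): print("brass z",np.percentile(C[b][:,2],[5,95]).round(1),x[b].min(0),x[b].max(0))
E
```

```text
t: 18.2
ee_pos: [580.9, 44.9, 71.8]
eef_rot: [0.544, 0.453, 0.543, -0.451]
force: [-7.1, -0.1, -1.2]
grip_width: 25.3
[580.9  44.9  71.8] [-7.1 -0.1 -1.2] [[  0.5 -29.2]] 25.28288357022997
scene section y range [-65.1 -60.5] 21
brass z [ 9.1 32.7] [ 44.59842112 -23.82882358] [81.55624186 39.52804337]
side section y range [-61.4   8.7] 209
brass z [ 9.7 50.5] [ 32.03564787 -19.25530963] [76.32798009 45.52144948]
```

View pics/f.png

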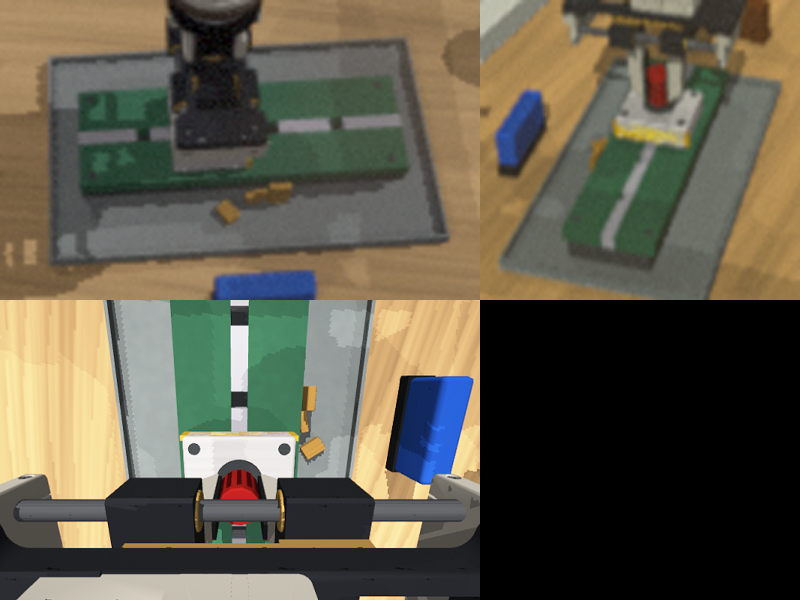

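Pressing down 1 mm brought the TCP back to its original home height (71.8). The pull fell from 4.9 to 1.2 N, so the pin is on its stop. The pictures show the chips in the tray beside the bed at scene-pane (228,210) and (270,190), and the scraper upright outside the rim. Handing in.

```bash
python3 -c "
from station import workorder; print(workorder.job_done())"
```

```text
the job is handed in; nothing more can be done
None
```

The job is done and handed in at about 18.4 s of the 58 s allowed. I swept the four chips into the tray with the blue scraper and stood the scraper on the table outside the rim, about 159 mm from the bed's centre line. Then I pulled the knob 13 mm and slid the section one hole on. I lowered the pin and kept hold of the knob. No verdict was reported.

**What the last checks showed:**
- **Pin:** the gripper is back at the height it had with the pin home (71.8 mm). Pressing down 1 mm took the upward-holding load from 4.9 to 1.2 N, so the pin is on its stop.
- **Section travel:** about 60 mm by the gripper position. The camera estimate of the section's rear edge gives about the same, within its few-millimetre accuracy.
- **Grip:** still closed on the knob at 25.3 mm with the force set to 45 N. The actual contact force was not measured.
- **Chips:** all four are in the tray. One stands on edge on top of another, with its top at z of about 32 mm. I put its origin at about 25 mm, which is inside the 30 mm limit, but I worked that out rather than measuring it.

**Disagreements and gaps:**
- The slide first read 61.3 mm of travel, and I moved it back 1 mm before lowering.
- The force sensor still shows about 7 N sideways on the gripped knob, probably from a slight offset in the grasp. I left it.
- I did not re-measure the bystanders at the end, but no move went near them.

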